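# Hang the damper body on the bench drain rack

## Task

Hang the round damper body on the grey two-rail rack by its hanger bar: lift it so that the hooked ends pass over the raised lips of the rails, lower it until both hooks sit down on the ledges behind the lips and it hangs level, and let go. Do not drop it, and leave the other hanger, with the square valve block, standing where it is.

Things in the scene. Friction and masses are not known exactly. Their poses are not given: they have to be found in the camera images.
- damper_hanger: To hang: round aluminium damper (60 mm foot, 75 mm tall, 0.28-0.56 kg) standing under a bare steel bar (14 x 14 x 152 mm, z 118-132 mm, along y) on a 10 mm stem, one rigid piece. At both bar ends a hook toe, 8 mm thick (y +/-68 to 76 mm), turns down to z 96 mm. Origin: centre of the foot's underside; z up the stem; both ways round alike. Pinch the bar's middle across x from above.
- valve_hanger: Leave alone: square aluminium valve block (56 x 56 x 62 mm, round boss on top to 75 mm) standing upright on the bench under the same kind of stem, bar and hook toes as the damper: bar 152 mm along y, top at z 132 mm. Origin: centre of the block's underside, z up.
- rack: Fixed rack, 180 x 190 mm, origin under its middle, z up. Two steel rails along x: ledges at y +/-50 to 92 mm, top z 152 mm, each with a lip on its inner edge (y 50 to 56 mm, top z 170 mm); cheeks as high close the ends (x +/-84 mm). The load hangs in the 100 mm gap between the lips, bar along y either way, toe tips on the ledges outside the lips (12 mm play), its origin then at z 56 mm.
There are look-alikes about, which are no part of the job. Leave any blue, orange or turquoise look-alike of the damper_hanger alone.

How it is judged:
By the outcome, as a careful person would: the job done as asked, in the order asked, and still so for the second after the job is handed in, with the robot touching nothing.
It also fails if it takes over 40 s, if anything falls off the work surface, if the arm or the gripper's body presses on something with over 40 N, if the wrist force passes 120 N, or if a joint passes its speed limit or range.

## Robot

A 7-joint arm with a two-finger parallel gripper is mounted at the origin on the work surface. World frame = base frame: x ahead of the robot, y to its left, z up, the work surface at z = 0. Lengths are in m, angles in rad, forces in N, time in s.
With the tool pointing down it reaches from about 0.4 to 0.85 m from the base axis. Payload 10.4 kg.
Tool frame: the origin (TCP) lies between the finger pads; the fingertips stand 19 mm ahead of it and the grasp point (between the pads) is the TCP; x points along the fingers, y is the direction in which the jaws open and shut, and the axes are right-handed (so a half turn about x gives the same grasp; the last joint's range is limited). The gripper opens to 87 mm and grips with 3 to 60 N. Pads are 19 mm wide; open, the fingers measure 117 mm over their backs; the gripper's body (75 mm by 190 mm) begins 51 mm behind the grasp point.
Start: joints at [-1.187, 0.332, -0.065, 1.46, 0.022, 1.35, -0.088], TCP at [0.247, 0.574, 0.242] pointing down, gripper open.
Joint ranges: [-2.6, 2.6], [-0.5, 2.12], [-1.47, 1.34], [0.16, 2.42], [-1.27, 4.41], [0.06, 2.06], [-2.6, 2.6]. Speed limits (rad/s): [2.22, 2.22, 2.79, 2.79, 3.14, 3.14, 3.14].

## Interface

Orientations are given as a unit quaternion [x, y, z, w].
In Python, from bench import r gives the robot as it stands.
- The arm moves only by the tool drive_tool, never from a script. Its argument "motion" is a list of rows, each a list of 4 numbers: the shift along the tool's x, y, z in cm, then the turn about the tool's x in units of 5 degrees (1.0 is 5 degrees). In form: [[tx, ty, tz, twist], ...]. A call has 1 to 20 rows; each row is the pose to reach, as a shift and turn from the pose commanded when the call began, along the tool's axes at that moment; what a row does not reach only later rows make up. A row lasts 1/12 s, in which the tool goes at most 41.7 mm and 7.16 degrees, less where a joint would pass 70% of its speed; a pose out of reach is approached as far as the arm can. A call with a gripper value outside its range is refused whole. "grip" is the closure in counts, from 0 (fully open) to 255 (shut), set as the call begins (left out, the last holds). The fingers move at their own pace and stop on an object; "force" is the grip in N (left out, the last holds). Time passes only in rows, so rows that repeat a pose let the fingers close. It gives the time, the measured TCP pose, the force and the opening at its end, in the units of the state.
- r.read_state(): the state, without advancing time (a new reading comes with each control period).
- r.camera(name): name is "scene" or "top"; returns the picture (480x640x3 uint8, red, green, blue); there is no depth.
- r.calibration(name): a dict with "fx", "fy", "cx", "cy" (pixels), "xyz" and "orientation" of the camera in the world. Camera axes: x right, y up, looking along -z (the intrinsics and any distortion apply to the point x, -y, -z); pixel columns grow to the right and rows downward; lengths in m; the calibration is good to about 2 mm. A picture is of the moment at which its call begins. calibration takes no time and is no camera call.
- r.close_job(): hands the job in, once; it reports no verdict.
The state is a dict: "time": time; "joint_positions": joint angles; "joint_vel": joint speeds; "joint_torque": joint torques, N m; "ee_pos": TCP position; "eef_rot": TCP orientation; "ft_force": force on the tool from outside, world axes, zero at the start; "torque": the same for the moment, N m; "width": finger opening in m.
Only numpy, scipy, OpenCV 4.12 (cv2) and the standard library are available. Lean on these libraries where they do the work, as an engineer would, in place of code of your own. Each camera call takes 0.05 s, during which the arm holds its last target.

## Working session

There is one attempt and no reset: what is moved stays moved. The work goes in short steps, Python scripts to look and compute and a tool call to move; the robot and the scene stay as the last step left them, time stands still between calls to the robot, and variables do not carry over. Pictures are saved under pics/ and viewed, and the job is handed in when it is done.

Besides the shell and the picture viewer there is one more tool, called as a command line: name --pt "numbers of a row" for each row, then --argument value for the rest. drive_tool: Moves the arm, as the interface text tells. Its arguments: {"type":"object","properties":{"motion":{"type":"array","items":{"type":"array","items":{"type":"number"}}},"grip":{"type":"number"},"force":{"type":"number"}},"required":["motion"]}

```bash
mkdir -p pics; ls; python3 - <<'E'
from bench import r
import cv2
for n in ("scene","top"):
    im=r.camera(n); cv2.imwrite(f"pics/{n}0.png",im[:,:,::-1]); print(n,r.calibration(n))
s=r.read_state(); print(s)
E
```

```text
pics
scene {'fx': 616.9346479977464, 'fy': 616.9346479977464, 'cx': 327.12788114659423, 'cy': 240.6821452959514, 'xyz': array([1.29619398, 1.03109179, 1.27524739]), 'orientation': array([0.14312378, 0.34911807, 0.85069688, 0.36598766])}
top {'fx': 600.343439301631, 'fy': 600.343439301631, 'cx': 315.61635608095355, 'cy': 245.5175127888367, 'xyz': array([0.23522027, 0.17226946, 1.80145815]), 'orientation': array([-0.04338364,  0.03888601,  0.70866498, -0.70313561])}
{'time': 0.1, 'joint_positions': array([-1.18660475,  0.33279794, -0.06469951,  1.46085888,  0.02158742,
        1.34987215, -0.08847321]), 'joint_vel': array([ 0.00043565, -0.00348344, -0.00060251, -0.00010155, -0.00039442,
       -0.00135776, -0.00081248]), 'joint_torque': array([ 1.15095034e-03, -6.24542642e+01,  2.43587483e-02, -3.90719068e+01,
       -6.15755143e-02,  3.65308486e-02,  1.00693594e-04]), 'ee_pos': array([0.247164  , 0.57370842, 0.24083943]), 'eef_rot': array([ 0.14238536,  0.69260727, -0.14325081,  0.69245995]), 'ft_force': array([ 0.06929971, -0.22295911, -0.25163703]), 'torque': array([-0.09933721, -0.05043502,  0.00359386]), 'width': 0.08735111810660015}
```

View pics/scene0.png

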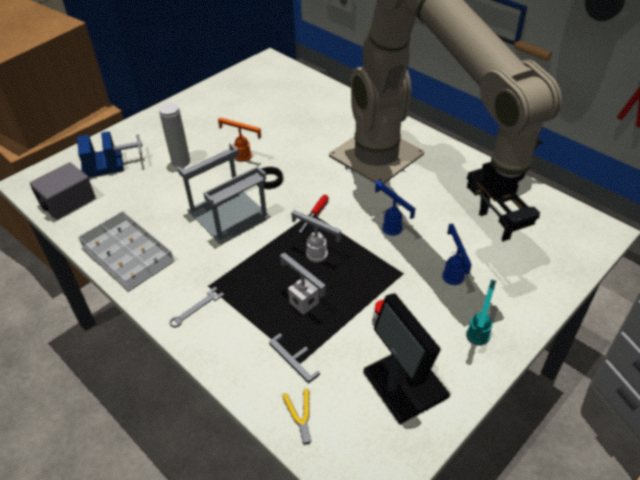

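View pics/top0.png

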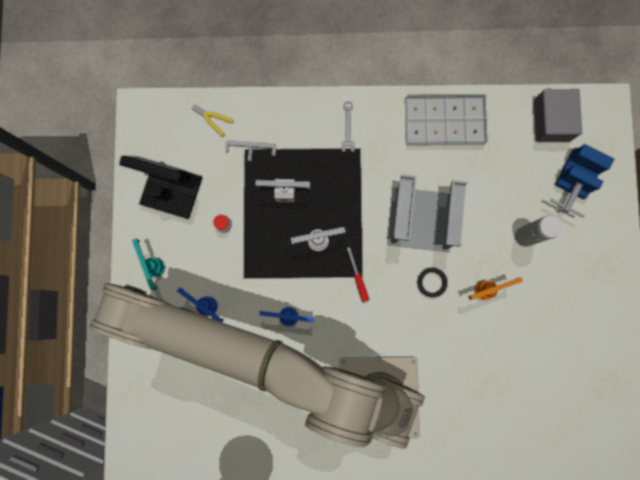

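The scene view shows the grey damper on the mat at (317,247), its bar running (294,216)-(338,238). The valve is at (304,295) and the rack around (228,195). In the top view the damper bar runs (292,241)-(345,231), the valve is at (284,188) and the rack rails are near x=403 and 455. Next I'll zoom in for precise pixels.

```bash
cat > h.py <<'E'
import numpy as np,cv2
from scipy.spatial.transform import Rotation as R
from bench import r
def cal(n):
    c=r.calibration(n); return c,R.from_quat(c["orientation"]).as_matrix(),np.array(c["xyz"])
def proj(n,P):
    c,M,t=cal(n); q=(np.atleast_2d(P)-t)@M
    return np.c_[c["cx"]+c["fx"]*q[:,0]/-q[:,2], c["cy"]-c["fy"]*q[:,1]/-q[:,2]]
def back(n,uv,z):
    c,M,t=cal(n); d=M@np.array([(uv[0]-c["cx"])/c["fx"],-(uv[1]-c["cy"])/c["fy"],-1]); return t+d*(z-t[2])/d[2]
def crop(src,out,x0,y0,x1,y1,k):
    im=cv2.imread(src)[y0:y1,x0:x1]; cv2.imwrite(out,cv2.resize(im,None,fx=k,fy=k,interpolation=cv2.INTER_CUBIC))
E
python3 - <<'E'
from h import *
crop("pics/top0.png","pics/t1.png",240,170,370,270,6)
crop("pics/top0.png","pics/t2.png",380,165,480,260,6)
crop("pics/scene0.png","pics/s1.png",270,190,370,320,4)
crop("pics/scene0.png","pics/s2.png",170,135,290,245,5)
E
```

```text
(no output)
```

View pics/t1.png

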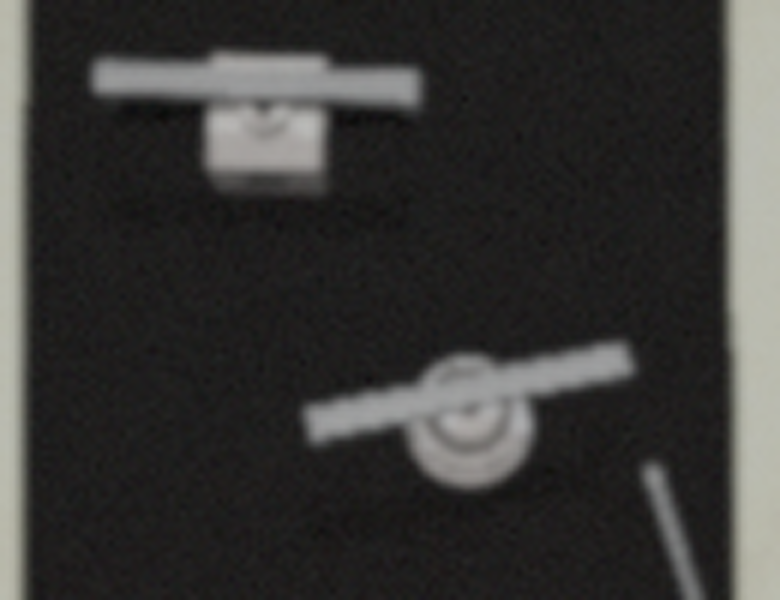

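View pics/t2.png

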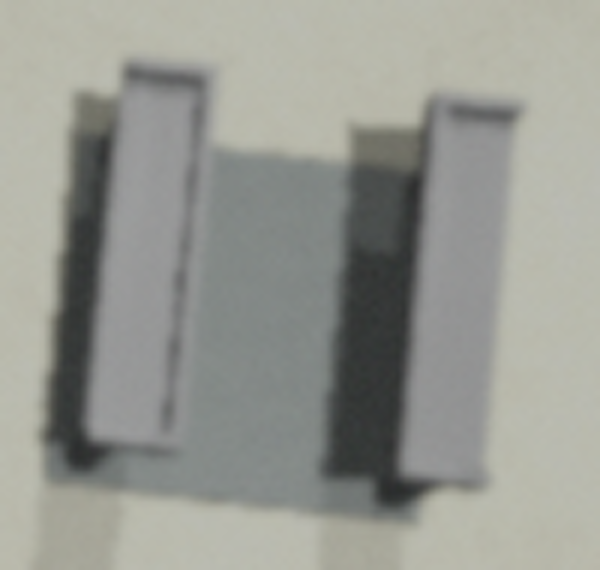

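View pics/s1.png

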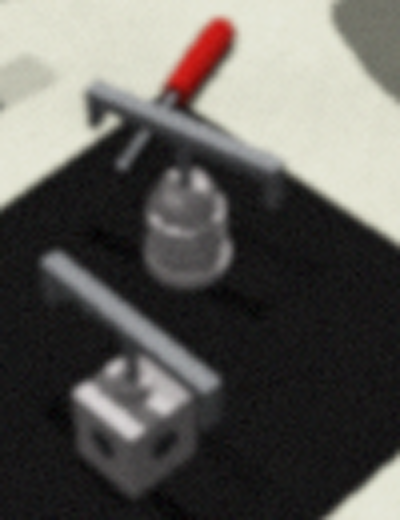

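View pics/s2.png

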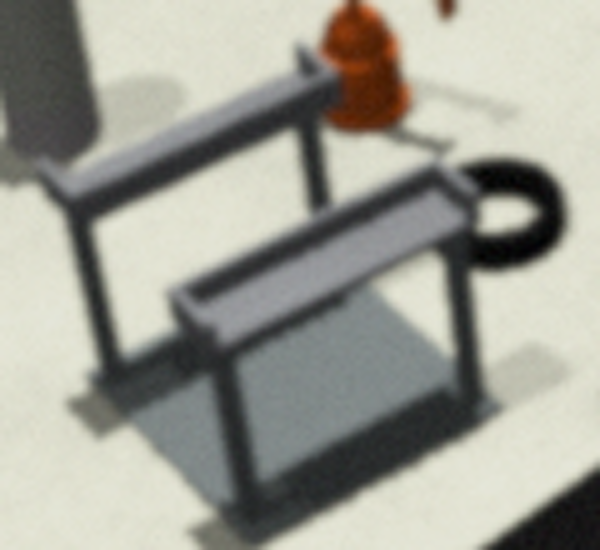

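The zooms show the bar's top-face ends clearly in both views, and the rack's cheek and lip corners too. I'll fit both poses from these points.

```bash
cat > fit.py <<'E'
from h import *
from scipy.optimize import least_squares
def up(p,o,k): return (np.array(p,float)+.5)/k-.5+o
def pose(p,L): 
    c,s=np.cos(p[2]),np.sin(p[2]); L=np.array(L); return np.c_[p[0]+c*L[:,0]-s*L[:,1],p[1]+s*L[:,0]+c*L[:,1],L[:,2]]
def fit(obs,p0):
    def f(p): return np.concatenate([(proj(n,pose(p,L))-uv).ravel() for n,L,uv in obs])
    s=least_squares(f,p0,loss="soft_l1"); 
    for o in obs:
        s1=least_squares(lambda p:(proj(o[0],pose(p,o[1]))-o[2]).ravel(),p0); print(o[0],s1.x.round(4),np.abs(s1.fun).max().round(2))
    print("all",s.x.round(4),f(s.x).reshape(-1,2).round(1).tolist()); return s.x
if __name__=="__main__":
    L=[[0,.076,.132],[0,-.076,.132]]
    d=fit([("top",L,up([[307,427],[631,357]],[240,170],6)),("scene",L,up([[275,165],[93,88]],[270,190],4))],[.5,.2,0])
    a,i,o,z=.084,.05,.092,.170
    LR=[[a,i,z],[a,o,z],[-a,i,z],[-a,o,z],[a,-i,z],[a,-o,z],[-a,-i,z],[-a,-o,z]]
    t=[[215,65],[125,62],[180,450],[85,440],[430,95],[523,105],[398,475],[487,487]]
    s=[[172,292],[214,340],[438,160],[478,190],[80,200],[42,160],[338,80],[303,45]]
    k=fit([("top",LR,up(t,[380,165],6)),("scene",LR,up(s,[170,135],5))],[.55,-.05,0])
    np.save("d.npy",d);np.save("k.npy",k)
    for n in("top","scene"):
        im=cv2.imread(f"pics/{n}0.png"); im=cv2.resize(im,None,fx=5,fy=5,interpolation=cv2.INTER_CUBIC)
        def pl(P,c): cv2.polylines(im,[((proj(n,P)+.5)*5-.5).round().astype(int)],True,c,1)
        pl(pose(d,[[.007,.076,.132],[.007,-.076,.132],[-.007,-.076,.132],[-.007,.076,.132]]),(0,0,255))
        th=np.linspace(0,6.28,40); pl(pose(d,np.c_[.03*np.cos(th),.03*np.sin(th),0*th]),(0,255,0))
        for q in(1,-1):
            pl(pose(k,[[a,q*i,z],[a,q*o,z],[-a,q*o,z],[-a,q*i,z]]),(0,0,255))
        pl(pose(k,[[.09,.095,0],[.09,-.095,0],[-.09,-.095,0],[-.09,.095,0]]),(0,255,0))
        y0,y1,x0,x1=(165,275,280,480) if n=="top" else (130,290,170,350)
        cv2.imwrite(f"pics/ov_{n}.png",cv2.resize(im[y0*5:y1*5,x0*5:x1*5],None,fx=.75,fy=.75,interpolation=cv2.INTER_AREA))
E
python3 fit.py
```

```text
top [0.4604 0.1759 0.2062] 0.53
scene [0.4671 0.1749 0.1895] 0.92
all [0.4629 0.1753 0.2005] [[0.7, -1.1], [-0.3, -0.6], [2.3, -0.2], [0.1, -1.5]]
top [ 0.5223 -0.1348 -0.1228] 2.66
scene [ 0.5295 -0.1339 -0.1311] 2.3
all [ 0.5266 -0.135  -0.1272] [[0.1, 1.1], [-0.0, -0.2], [-0.3, -3.4], [0.3, -3.5], [0.2, 0.3], [-0.1, 0.3], [-0.2, -3.2], [0.3, -3.4], [1.6, -1.3], [1.3, -3.0], [-0.7, 0.1], [-0.2, 1.4], [1.5, -1.0], [1.6, -0.2], [0.0, -0.4], [-0.8, -0.1]]
```

View pics/ov_top.png

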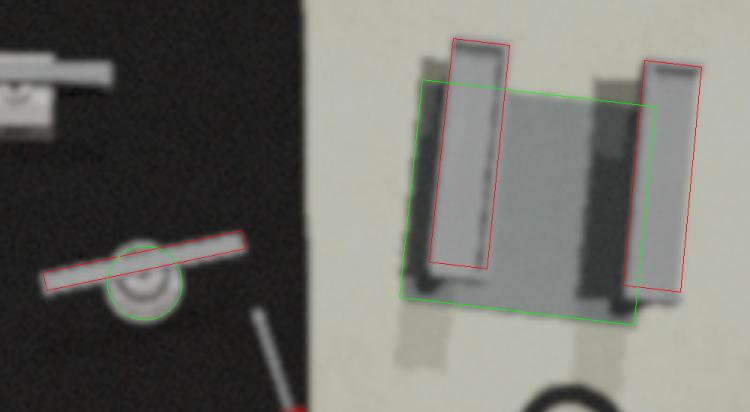

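View pics/ov_scene.png

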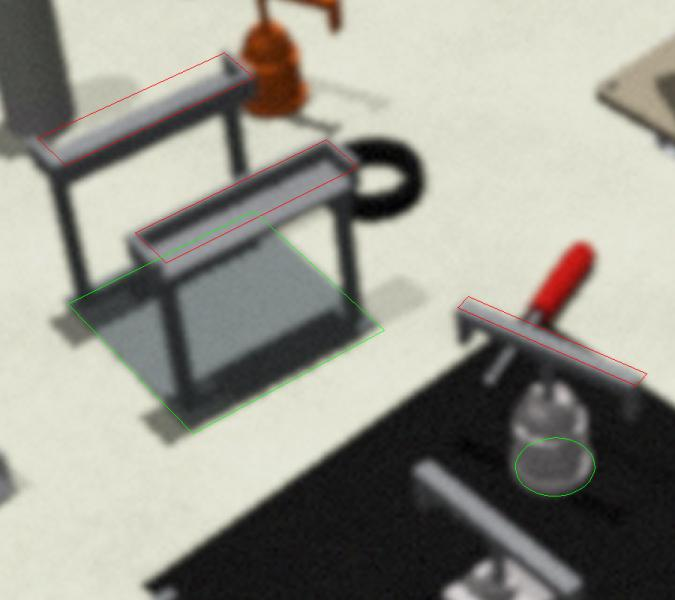

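```bash
sed -i 's/a,i,o,z=.084/a,i,o,z=.090/' fit.py; python3 fit.py
```

```text
top [0.4604 0.1759 0.2062] 0.53
scene [0.4671 0.1749 0.1895] 0.92
all [0.4629 0.1753 0.2005] [[0.7, -1.1], [-0.3, -0.6], [2.3, -0.2], [0.1, -1.5]]
top [ 0.5225 -0.1348 -0.1234] 0.7
scene [ 0.5289 -0.1343 -0.1158] 1.49
all [ 0.5248 -0.1352 -0.1211] [[0.2, -0.3], [0.1, -1.5], [-0.2, -0.4], [0.3, -0.5], [0.3, -1.4], [-0.0, -1.4], [-0.1, -0.5], [0.4, -0.8], [0.3, -0.7], [0.1, -2.4], [1.5, -1.2], [2.0, -0.0], [0.0, -0.3], [0.1, 0.5], [2.0, -1.6], [1.1, -1.2]]
```

View pics/ov_top.png

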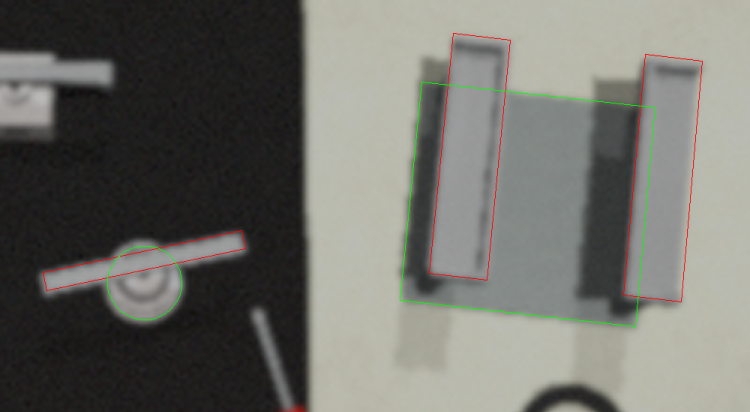

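View pics/ov_scene.png

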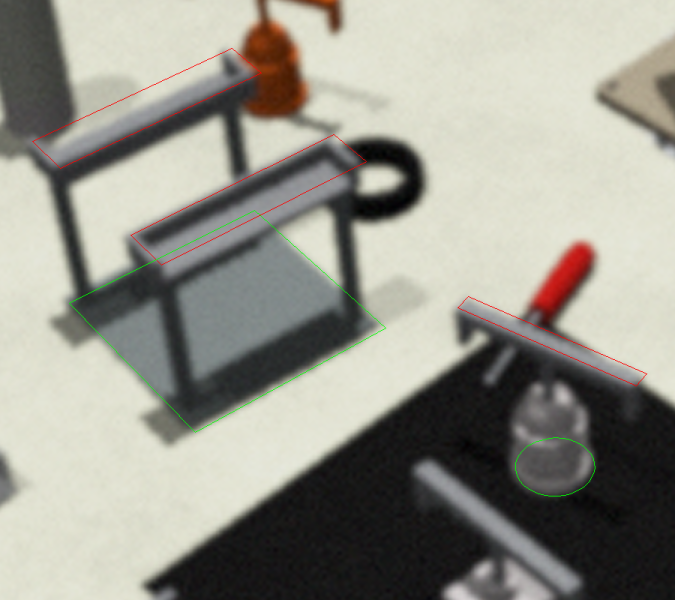

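Rack and damper fits agree to a few mm between the cameras. Top view matches well; scene view is offset by about 1.5 px. The play is ±6 mm, so I'll approach the damper from above.

```bash
cat > go.py <<'E'
from h import *
def go(p,yaw=None,cmd=None):
    s=r.read_state(); T=R.from_quat(s["eef_rot"]).as_matrix(); e=s["ee_pos"]
    print("t",s["time"],"ee",e.round(4),"toolx",T[:,0].round(3),"tooly",T[:,1].round(3),"w",round(s["width"],4),"F",s["ft_force"].round(1))
    if p is None: return
    d=T.T@(np.array(p)-e)*100
    tw=0
    if yaw is not None:
        # jaw axis (tool y) to +-(cos,sin)
        v=T.T@np.array([np.cos(yaw),np.sin(yaw),0]); a=np.degrees(np.arctan2(v[2],v[1])); a=(a+90)%180-90; tw=a/5
    print("shift cm",d.round(2),"twist",round(tw,2),"deg",round(tw*5,1))
E
python3 - <<'E'
from go import *
print(back("top",(257,183.5),.132),back("top",(310,184.5),.132))
go([.462,.1755,.24],.203)
E
```

```text
[0.60893521 0.34709509 0.132     ] [0.60470151 0.19679829 0.132     ]
t 0.1 ee [0.2472 0.5737 0.2408] toolx [-0.    -0.001 -1.   ] tooly [ 0.396  0.918 -0.001] w 0.0874 F [ 0.1 -0.2 -0.3]
shift cm [  0.12 -28.07  35.48] twist 11.01 deg 55.1
```

drive_tool --pt "0 -1 1.3 0.5" --pt "0 -3 3.8 1.5" --pt "0 -5.5 7 2.5" --pt "0 -8 10 3.5" --pt "0 -10.5 13.3 4.5" --pt "0 -13 16.5 5.5" --pt "0 -15.5 19.6 6.5" --pt "0 -18 22.8 7.5" --pt "0 -20.5 26 8.5" --pt "0 -23 29 9.5" --pt "0 -25.5 32.2 10.2" --pt "0 -27.2 34.4 10.8" --pt "0 -28.1 35.5 11" --pt "0 -28.1 35.5 11" --pt "0 -28.1 35.5 11" --pt "0 -28.1 35.5 11" --grip 0

```text
time: 1.43
ee_pos: [0.4613, 0.1771, 0.2413]
eef_rot: [0.446, 0.549, -0.446, 0.549]
ft_force: [-0.1, 0.2, 0.5]
width: 0.0868
```

```bash
python3 - <<'E'
from go import *
go([.462,.1755,.125],.203)
for n in("top","scene"):
    cv2.imwrite(f"pics/{n}1.png",r.camera(n)[:,:,::-1])
crop("pics/top1.png","pics/a.png",230,160,430,310,4)
crop("pics/scene1.png","pics/b.png",230,110,430,310,3)
print(proj("scene",r.read_state()["ee_pos"]))
E
```

```text
t 1.4333 ee [0.4613 0.1771 0.2413] toolx [-0.001  0.    -1.   ] tooly [ 0.979  0.206 -0.001] w 0.0868 F [-0.1  0.2  0.5]
shift cm [11.63  0.04  0.17] twist 0.05 deg 0.2
[[316.27465576 189.33519978]]
```

View pics/a.png

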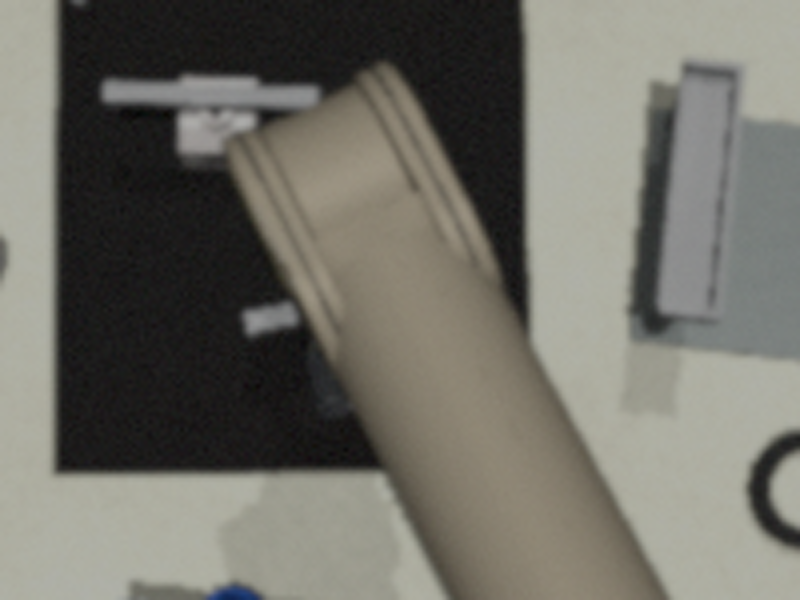

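View pics/b.png

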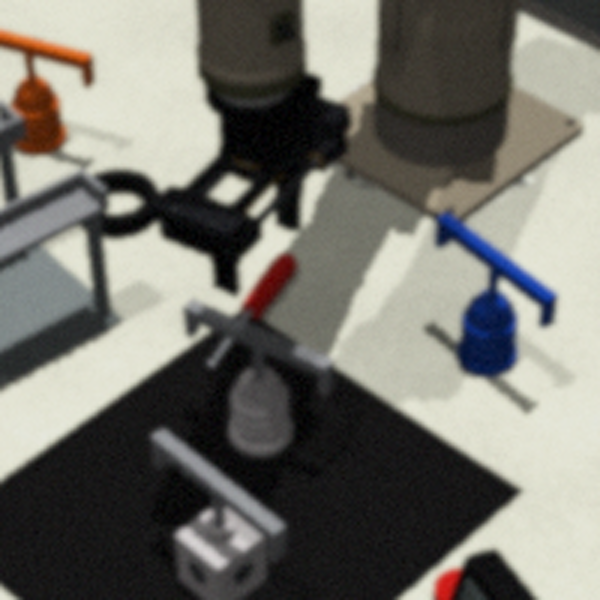

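The top view shows the arm above the damper. The scene view shows the open jaws straddling the bar direction above it, at crop (230,230). I'll descend.

drive_tool --pt "1.5 0 0.1 0" --pt "4 0 0.15 0" --pt "6.5 0 0.15 0" --pt "9 0 0.15 0" --pt "10.8 0 0.15 0" --pt "11.6 0 0.15 0" --pt "11.6 0 0.15 0" --pt "11.6 0 0.15 0" --pt "11.6 0 0.15 0"

```text
time: 2.28
ee_pos: [0.4631, 0.1747, 0.1268]
eef_rot: [0.447, 0.548, -0.446, 0.549]
ft_force: [-0.3, -0.4, 0.8]
width: 0.0871
```

```bash
python3 - <<'E'
from go import *
go([.462,.1755,.125],.203)
cv2.imwrite(f"pics/scene2.png",r.camera("scene")[:,:,::-1])
crop("pics/scene2.png","pics/b2.png",250,150,390,310,4)
E
```

```text
t 2.2833 ee [0.4631 0.1747 0.1268] toolx [ 0.002  0.001 -1.   ] tooly [0.979 0.203 0.002] w 0.0871 F [-0.3 -0.4  0.8]
shift cm [ 0.18 -0.09 -0.1 ] twist 0.02 deg 0.1
```

View pics/b2.png

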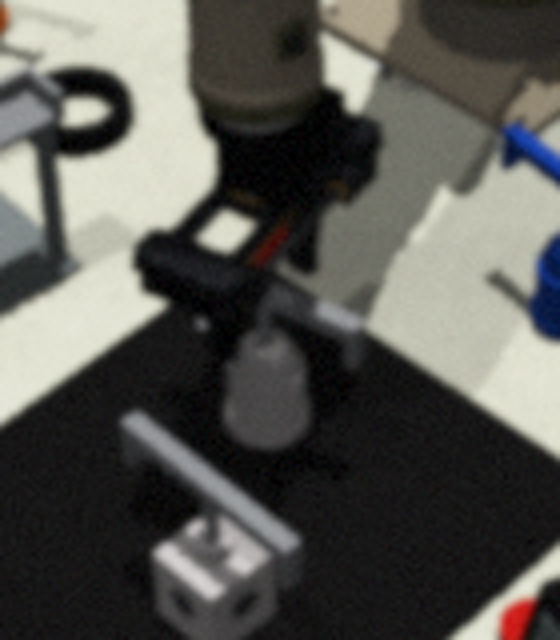

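The jaws straddle the bar, with the near finger hiding its middle around crop (195,275). I'll close.

drive_tool --pt "0.1 0 0 0" --pt "0.1 0 0 0" --pt "0.1 0 0 0" --pt "0.1 0 0 0" --pt "0.1 0 0 0" --pt "0.1 0 0 0" --pt "0.1 0 0 0" --pt "0.1 0 0 0" --pt "0.1 0 0 0" --pt "0.1 0 0 0" --pt "0.1 0 0 0" --pt "0.1 0 0 0" --grip 255 --force 45

```text
time: 3.33
ee_pos: [0.4624, 0.1741, 0.1245]
eef_rot: [0.446, 0.548, -0.446, 0.548]
ft_force: [-0.4, -0.4, 0.2]
width: 0.0148
```

Width is about 14 mm, so the bar is gripped. I'll lift slowly, then faster.

drive_tool --pt "-0.5 0 0 0" --pt "-1.5 0 0 0" --pt "-3 0 0 0" --pt "-5 0 0 0" --pt "-7.5 0 0 0" --pt "-10 0 0 0" --pt "-12.5 0 0 0" --pt "-15 0 0 0" --pt "-17.5 0 0 0" --pt "-19 0 0 0" --pt "-20 0 0 0" --pt "-20 0 0 0" --pt "-20 0 0 0" --pt "-20 0 0 0"

```text
time: 4.5
ee_pos: [0.4619, 0.1738, 0.3232]
eef_rot: [0.446, 0.549, -0.447, 0.548]
ft_force: [0.4, -0.2, -6.2]
width: 0.0135
```

```bash
python3 - <<'E'
from go import *
go([.5245,-.135,.325],-.122)
for n in("top","scene"):
    cv2.imwrite(f"pics/{n}3.png",r.camera(n)[:,:,::-1])
crop("pics/top3.png","pics/a3.png",230,160,430,310,4)
crop("pics/scene3.png","pics/b3.png",230,60,430,260,3)
E
```

```text
t 4.5 ee [0.4619 0.1738 0.3232] toolx [-0.002 -0.001 -1.   ] tooly [ 0.979  0.203 -0.002] w 0.0135 F [ 0.4 -0.2 -6.2]
shift cm [-0.16 -0.13 31.51] twist 3.74 deg 18.7
```

View pics/a3.png

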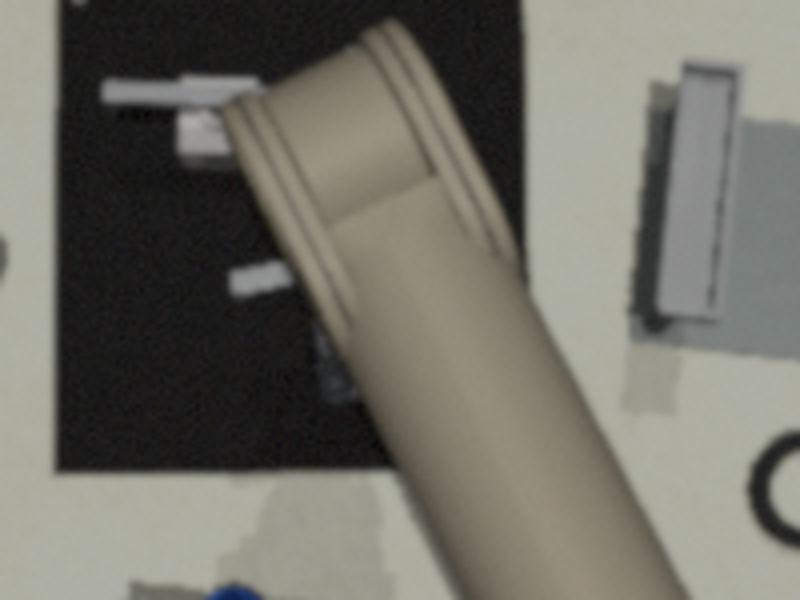

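View pics/b3.png

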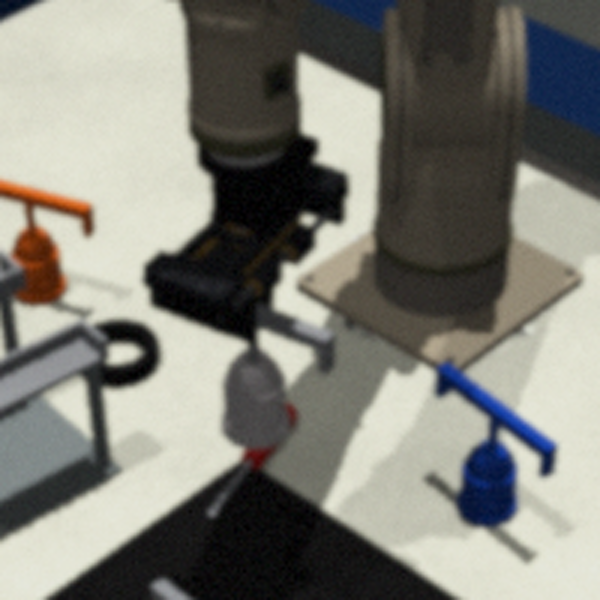

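The damper is lifted and hanging straight. Its visible bar end is at top-view pixel (287,231). From that I'll estimate the offset of the bar's centre relative to the TCP.

```bash
python3 - <<'E'
from go import *
e=r.read_state()["ee_pos"]
for z in(.328,.332):
    b=back("top",(287.3,231.0),z); d=b-e; 
    for n,y in(("along",.203),): print(b.round(4),"along bar",-d[0]*np.sin(y)+d[1]*np.cos(y),"across",d[0]*np.cos(y)+d[1]*np.sin(y))
# same camera at rest
b=back("top",(290.8,240.8),.132); print(b)
# scene: bar +y end top at crop(330,335)
p=(330/3+230-.3,338/3+60-.3); b=back("scene",p,.330); d=b-e;print(b,-d[0]*np.sin(.203)+d[1]*np.cos(.203),d[0]*np.cos(.203)+d[1]*np.sin(.203))
E
```

```text
[0.4444 0.2509 0.328 ] along bar 0.0791174331360217 across -0.0016666379980252981
[0.4438 0.2507 0.332 ] along bar 0.07902272655987268 across -0.002265832855501389
[0.44437879 0.25164379 0.132     ]
[0.45035113 0.24813256 0.33      ] 0.07516398410224927 0.003619272393715338
```

drive_tool --pt "-0.2 0 0.8 0.1" --pt "-0.5 0 2.4 0.3" --pt "-0.5 0 4.8 0.6" --pt "-0.5 0 7.5 0.9" --pt "-0.5 0 10.3 1.2" --pt "-0.5 0 13.2 1.5" --pt "-0.5 0 16.1 1.9" --pt "-0.5 0 19 2.2" --pt "-0.5 0 21.9 2.6" --pt "-0.5 -0.1 24.6 2.9" --pt "-0.5 -0.1 27.2 3.2" --pt "-0.5 -0.1 29.4 3.4" --pt "-0.5 -0.1 31 3.6" --pt "-0.5 -0.1 31.6 3.75" --pt "-0.5 -0.1 31.6 3.75" --pt "-0.5 -0.1 31.6 3.75" --pt "-0.5 -0.1 31.6 3.75"

```text
time: 6.02
ee_pos: [0.5255, -0.1342, 0.3294]
eef_rot: [0.529, 0.469, -0.529, 0.469]
ft_force: [-0.2, 1.5, -5.5]
width: 0.0135
```

```bash
python3 - <<'E'
from go import *
go([.5245,-.1365,.22],-.122)
for n in("top","scene"):
    cv2.imwrite(f"pics/{n}4.png",r.camera(n)[:,:,::-1])
crop("pics/top4.png","pics/a4.png",360,150,490,280,5)
crop("pics/scene4.png","pics/b4.png",150,60,310,260,4-1)
E
```

```text
t 6.0167 ee [ 0.5255 -0.1342  0.3294] toolx [-0.     0.001 -1.   ] tooly [ 0.993 -0.121 -0.   ] w 0.0135 F [-0.2  1.5 -5.5]
shift cm [10.94 -0.07  0.25] twist 0.01 deg 0.1
```

View pics/a4.png

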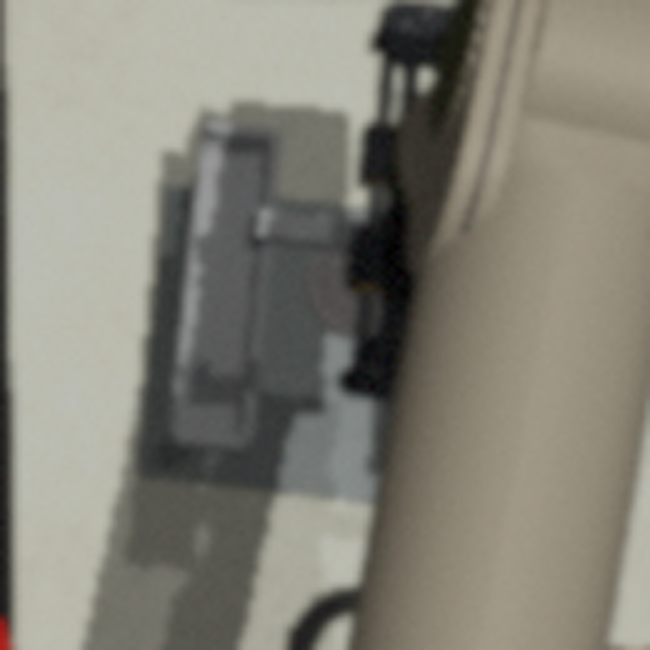

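View pics/b4.png

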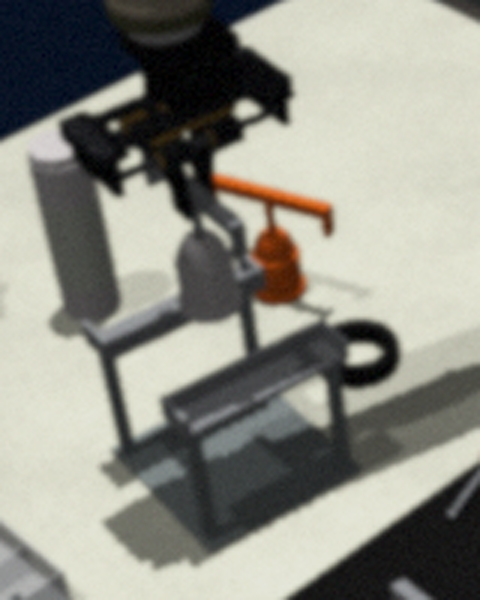

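The top view shows the +y bar end at about (412.5,194), next to the left rail. The scene view shows the damper above the gap. I'll use that end to check the alignment in rack coordinates.

```bash
python3 - <<'E'
from go import *
crop("pics/top4.png","pics/a5.png",390,180,445,220,14)
k=np.load("k.npy"); k[:]=[.5235,-.135,-.122]
s=r.read_state();e=s["ee_pos"]
def loc(b):
    d=b[:2]-k[:2]; c,s=np.cos(k[2]),np.sin(k[2]); return np.array([c*d[0]+s*d[1],-s*d[0]+c*d[1]]).round(4)
print("tcp",loc(e))
for u in(411.2,412,413): print(u,loc(back("top",(u,194.3),.336)))
E
```

```text
tcp [0.002 0.001]
411.2 [-0.0005  0.0785]
412 [-0.0003  0.0765]
413 [-0.      0.0741]
```

View pics/a5.png

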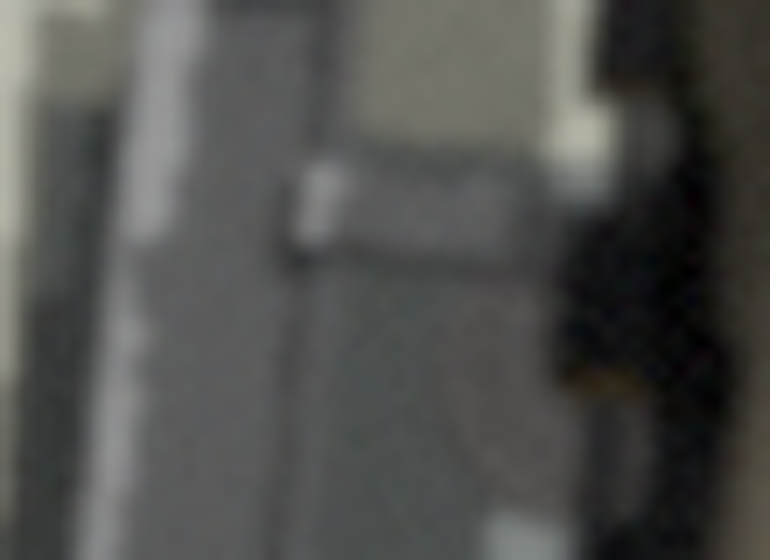

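The bright patch is the sunlit bar end with its top edge near u=411.2. That puts the bar centre 2.5 mm toward +y, which agrees with the grip offset. I'll correct by 2.5 mm and lower to just above the lips.

drive_tool --pt "0.3 0 0.1 0" --pt "1.2 0 0.2 0" --pt "2.8 0 0.25 0" --pt "4.6 0 0.25 0" --pt "6.4 0 0.25 0" --pt "8.2 0 0.25 0" --pt "9.8 0 0.25 0" --pt "11 0 0.25 0" --pt "11.5 0 0.25 0" --pt "11.5 0 0.25 0" --pt "11.5 0 0.25 0" --pt "11.5 0 0.25 0"

```text
time: 7.12
ee_pos: [0.5257, -0.1382, 0.2155]
eef_rot: [0.53, 0.468, -0.529, 0.469]
ft_force: [0.6, 0.4, -5.9]
width: 0.0134
```

```bash
python3 - <<'E'
from go import *
go([.5245,-.1365,.181],-.122)
for n in("top","scene"):
    cv2.imwrite(f"pics/{n}6.png",r.camera(n)[:,:,::-1])
crop("pics/top6.png","pics/a6.png",380,165,460,240,8)
crop("pics/scene6.png","pics/b6.png",170,120,290,220,6)
E
```

```text
t 7.1167 ee [ 0.5257 -0.1382  0.2155] toolx [ 0.002 -0.    -1.   ] tooly [ 0.992 -0.123  0.002] w 0.0134 F [ 0.6  0.4 -5.9]
shift cm [ 3.45 -0.15 -0.16] twist -0.01 deg -0.1
```

View pics/a6.png

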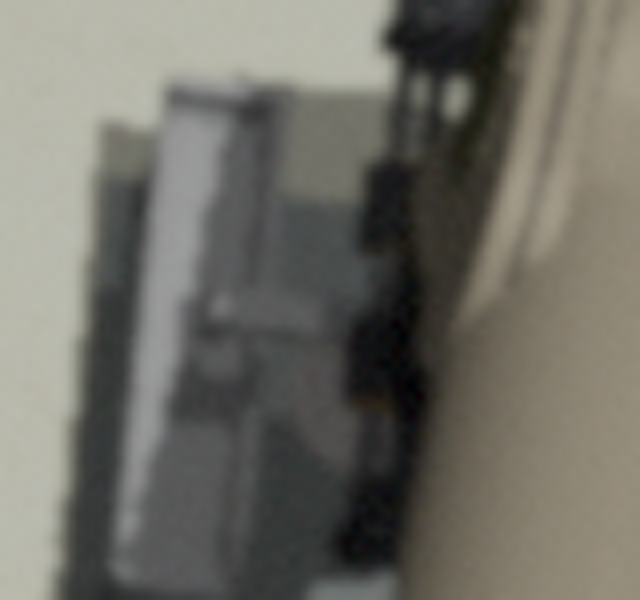

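View pics/b6.png

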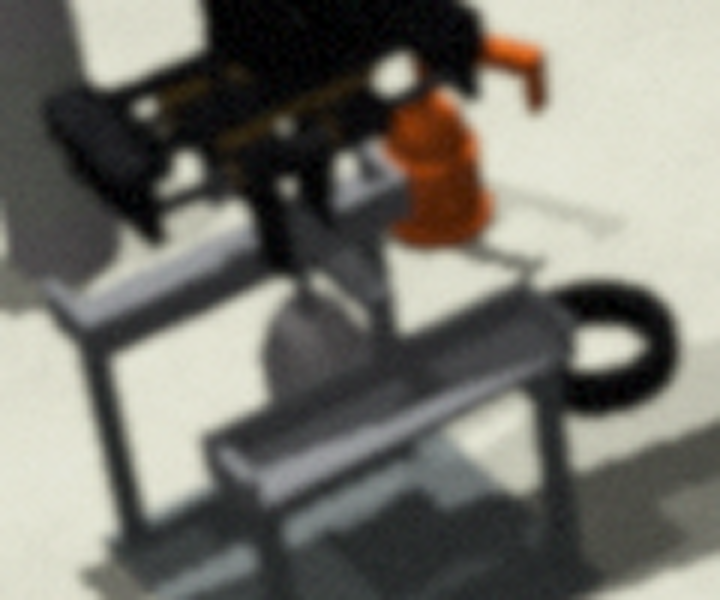

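The top view shows the bar end above the left rail around crop (203,312), which is full-image (405,204). I'll check its lateral position numerically.

```bash
python3 - <<'E'
from go import *
k=[.5235,-.135,-.122]
def loc(b):
    d=b[:2]-k[:2]; c,s=np.cos(k[2]),np.sin(k[2]); return np.array([c*d[0]+s*d[1],-s*d[0]+c*d[1]]).round(4)
k=np.array(k);s=r.read_state();print(loc(s["ee_pos"]))
for u in(404.5,405.,406): print(u,loc(back("top",(u,203.5),.2225)))
# directly verify the rail edges near this x at z .152 outer / .170
for y,z in((.092,.152),(.056,.170),(.05,.170)):
    c,s_=np.cos(k[2]),np.sin(k[2]); print(y,proj("top",[k[0]-s_*y,k[1]+c*y,z]), "crop",(proj("top",[k[0]-s_*y,k[1]+c*y,z])-[380,165])*8)
crop("pics/top6.png","pics/a7.png",390,190,430,220,20)
E
```

```text
[ 0.0025 -0.0029]
404.5 [-0.0024  0.079 ]
405.0 [-0.0022  0.0777]
406 [-0.0019  0.0751]
0.092 [[396.39309161 206.85461864]] crop [[131.14473291 334.83694912]]
0.056 [[410.24450482 207.13469161]] crop [[241.95603853 337.07753289]]
0.05 [[412.41606027 207.37760172]] crop [[259.32848214 339.02081377]]
```

View pics/a7.png

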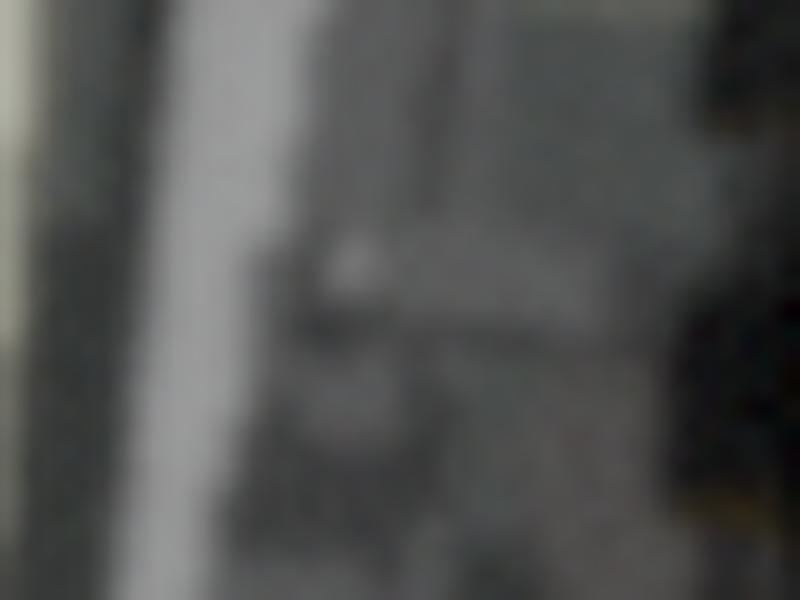

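The bar tip is at u≈405.8, i.e. local y≈0.076 m, so it is centred within about 1 mm. I'll lower gently.

drive_tool --pt "0.3 0 0 0" --pt "0.8 0 0 0" --pt "1.3 0 0 0" --pt "1.8 0 0 0" --pt "2.3 0 0 0" --pt "2.7 0 0 0" --pt "3 0 0 0" --pt "3 0 0 0" --pt "3 0 0 0"

```text
time: 7.97
ee_pos: [0.5251, -0.1381, 0.1844]
eef_rot: [-0.53, -0.468, 0.53, -0.468]
ft_force: [0.7, -0.4, -6.1]
width: 0.0134
```

drive_tool --pt "0.1 0 0 0" --pt "0.2 0 0 0" --pt "0.3 0 0 0" --pt "0.4 0 0 0" --pt "0.4 0 0 0" --pt "0.4 0 0 0"

```text
time: 8.47
ee_pos: [0.5253, -0.1381, 0.1806]
eef_rot: [0.53, 0.468, -0.53, 0.468]
ft_force: [0.1, 0.3, -5.4]
width: 0.0134
```

drive_tool --pt "0.05 0 0 0" --pt "0.1 0 0 0" --pt "0.15 0 0 0" --pt "0.2 0 0 0" --pt "0.2 0 0 0" --pt "0.2 0 0 0"

```text
time: 8.97
ee_pos: [0.5256, -0.1382, 0.1804]
eef_rot: [0.53, 0.468, -0.529, 0.468]
ft_force: [-8.6, 2.0, 15.3]
width: 0.0134
```

Contact came at the expected height (TCP z 0.1805). I'll ease the pressure and look before releasing.

drive_tool --pt "-0.1 0 0 0" --pt "-0.15 0 0 0" --pt "-0.15 0 0 0"

```text
time: 9.22
ee_pos: [0.5254, -0.1381, 0.1805]
eef_rot: [0.53, 0.468, -0.53, 0.468]
ft_force: [-3.0, 0.5, 5.6]
width: 0.0135
```

```bash
python3 - <<'E'
from go import *
go(None)
for n in("top","scene"):
    cv2.imwrite(f"pics/{n}8.png",r.camera(n)[:,:,::-1])
crop("pics/top8.png","pics/a8.png",380,165,460,240,8)
crop("pics/scene8.png","pics/b8.png",170,120,290,220,6)
E
```

```text
t 9.2167 ee [ 0.5254 -0.1381  0.1805] toolx [ 0.001  0.    -1.   ] tooly [ 0.992 -0.123  0.001] w 0.0135 F [-3.   0.5  5.6]
```

View pics/a8.png

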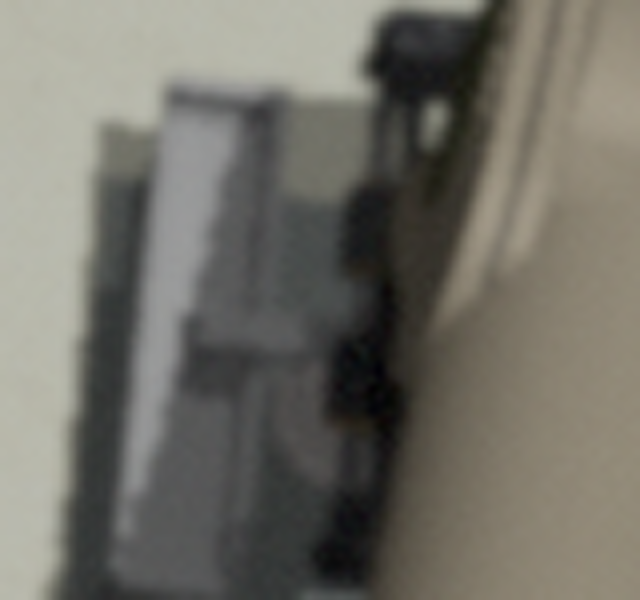

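View pics/b8.png

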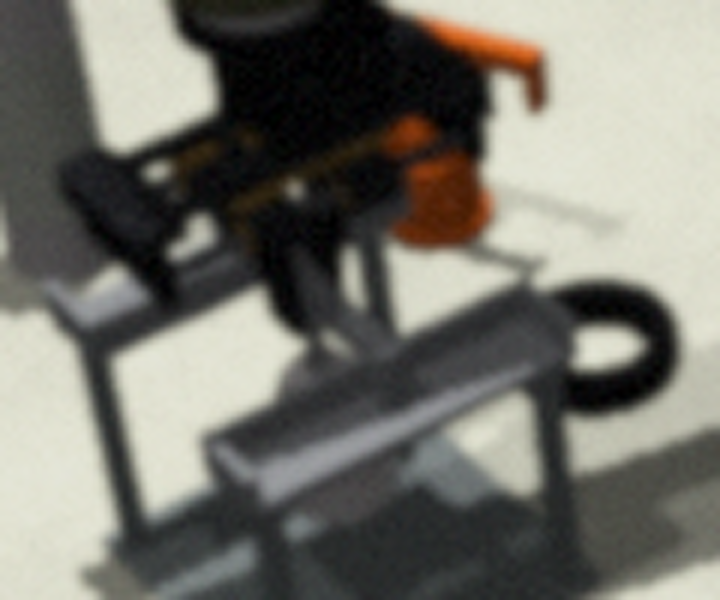

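The bar crosses the left lip with its toe on the ledge at crop (195,330). The height matches both toes seated. I'll release.

drive_tool --pt "0 0 0 0" --pt "0 0 0 0" --pt "0 0 0 0" --pt "0 0 0 0" --pt "0 0 0 0" --pt "0 0 0 0" --pt "0 0 0 0" --pt "0 0 0 0" --pt "0 0 0 0" --pt "0 0 0 0" --grip 120

```text
time: 10.15
ee_pos: [0.5252, -0.1381, 0.18]
eef_rot: [0.53, 0.468, -0.53, 0.468]
ft_force: [0.3, -0.1, 0.2]
width: 0.0458
```

drive_tool --pt "-0.5 0 0 0" --pt "-1.5 0 0 0" --pt "-3 0 0 0" --pt "-5 0 0 0" --pt "-8 0 0 0" --pt "-11 0 0 0" --pt "-14 0 0 0" --pt "-15 0 -3 0" --pt "-15 0 -6 0" --pt "-15 0 -9 0" --pt "-15 0 -12 0" --pt "-15 0 -15 0" --pt "-15 0 -18 0" --pt "-15 0 -21 0" --pt "-15 0 -24 0" --pt "-15 0 -26 0" --pt "-15 0 -27 0" --pt "-15 0 -27 0"

```text
time: 11.65
ee_pos: [0.5582, 0.1321, 0.3304]
eef_rot: [0.529, 0.469, -0.529, 0.469]
ft_force: [-0.3, 0.4, -0.9]
width: 0.0463
```

```bash
python3 - <<'E'
from go import *
go(None)
for n in("top","scene"):
    cv2.imwrite(f"pics/{n}9.png",r.camera(n)[:,:,::-1])
crop("pics/top9.png","pics/a9.png",380,165,480,260,6)
crop("pics/scene9.png","pics/b9.png",170,135,330,325,3)
E
```

```text
t 11.65 ee [0.5582 0.1321 0.3304] toolx [ 0.  0. -1.] tooly [ 0.993 -0.119  0.   ] w 0.0463 F [-0.3  0.4 -0.9]
```

View pics/a9.png

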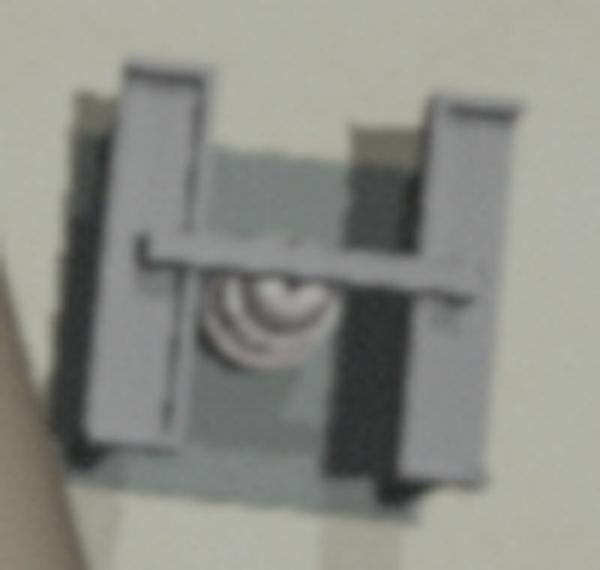

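View pics/b9.png

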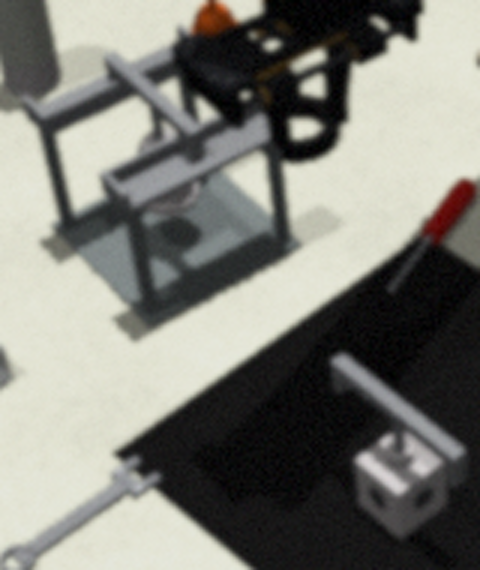

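The bar spans both rails, from crop (140,250) to (475,285), level and centred with its toes outside both lips. The damper hangs in the gap, the valve block stands where it was, and the gripper is clear. I'm handing the job in.

```bash
python3 - <<'E'
from bench import r
print(r.close_job())
E
```

```text
the job is handed in; nothing more can be done
None
```

The damper is hanging on the rack by its hanger bar, and I handed the job in at about 11.8 s on the robot clock. I gripped the bar's middle, lifted it over the rails and lowered it until the hooks met the ledges at the expected height (TCP z 0.1805 m). Then I released it and moved the gripper away.

**Last pictures:** The bar lies level across both rails with its toes outside both lips. The damper hangs in the gap, and the valve block stands undisturbed on the mat. The look-alikes were not touched.

**Forces:** The wrist force was about zero after release. The highest reading was about 17 N while the hooks seated.

**Disagreement:** The two cameras' position estimates differed by about 6–7 mm in x and up to about 1 mm in y. I mostly relied on the top view, and the hooks fitted the rails without touching the lips.

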